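Select the square seal on a desk embosser and press it

ROBOT

A 6-joint arm with a two-finger parallel gripper is mounted at the origin on the work surface. World frame = base frame: x ahead of the robot, y to its left, z up, the work surface at z = 0. Lengths are in m, angles in rad, forces in N, time in s.
With the tool pointing down it reaches from about 0.3 to 0.85 m from the base axis. Payload 5.4 kg.
Tool frame: the origin (TCP) lies midway between the tips of the shut fingers; the grasp point (between the pads) lies 19 mm behind it; z points along the fingers, y is the line along which they close (so a half turn about z gives the same grasp; the last joint's range is limited). The gripper opens to 85 mm and grips with 20 to 120 N. Pads are 22 mm wide; open, the fingers measure 114 mm over their backs; the gripper's body (76 mm by 85 mm) begins 54 mm behind the grasp point. The pads swing forward as they close: fully open they stand 13 mm farther back than shut.
Start: joints at [0.908, 0.158, 1.597, -0, 1.386, -0.21], TCP at [0.252, 0.517, 0.231] pointing down, gripper open.
Joint ranges: [-2.91, 2.91], [-0.94, 2.29], [0.18, 2.7], [-1.29, 4.43], [0.17, 2.64], [-3, 3]. Speed limits (rad/s): [2.57, 2.57, 3.14, 3.14, 3.14, 3.14].

INTERFACE

Orientations are given as a unit quaternion [w, x, y, z].
In Python, from rig import bot, cams gives the robot as it stands.
- The arm moves only by the tool send_rows, never from a script. Its argument "steps" is one flat list of numbers, 7 for each row, row after row: the shift along the tool's x, y, z in m, then the turn, a rotation vector about the tool's x, y, z in degrees, then the opening, from 0 (shut) to 1 (fully open). In form: [tx, ty, tz, ax, ay, az, claw, tx, ty, tz, ax, ay, az, claw, ...]. A call has exactly 10 rows; each row shifts and turns the commanded pose from where the row before left it, along the tool's axes as they then stand; what a row does not reach is not made up. A row lasts 1/12 s, in which the tool goes at most 41.7 mm and 7.16 degrees, less where a joint would pass 70% of its speed; a pose out of reach is approached as far as the arm can. A call with a gripper value outside its range is refused whole. The fingers move at their own pace and stop on an object; the grip force is fixed at half the most. Time passes only in rows, so rows that do not move let the fingers close, or fill a call up. It gives the time, the measured TCP pose, the force, the opening and the grip force at its end, in the units of the state.
- bot.observe(): the state, without advancing time (a new reading comes with each control period).
- cams.camera(name): name is "scene" or "top" or "wrist"; returns a dict with "image" (384x512x3 uint8, blue, green, red), "z_map" (384x512 float32, m along the optical axis (not along the pixel's ray), 0 where there is no reading), "K" (3x3 intrinsics, pixels), "rvec" (rotation vector, rad) and "tvec" (3), from world to camera coordinates, as OpenCV has them; the wrist camera has in their place "tool_from_camera" (4x4, takes a point from camera to tool coordinates, whose origin is the TCP and whose axes are the flange's). Camera axes: x right, y down, z forward; pixel columns grow to the right and rows downward; lengths in m; the calibration is good to about 2 mm. The wrist camera is an equidistant fisheye: a pixel r from the principal point sees the ray r / f radians off the axis. A picture is of the moment at which its call begins: read the wrist's pose just before it.
- bot.job_done(): hands the job in; it is judged then, once.
Trained networks look in a picture, given as the dict that the camera call returned (one of the last four; its "shot" number tells which), for a name from the list of things; names that differ only in an ending like _2 or _b are one class to them, and where a whole thing is asked for, a point or a joint stands for the part that bears it (a point fixed in the world has none). Each returns a list of dicts, best first, with "score" (0 to 1); they miss things now and then, are a little off and sometimes report something else, mostly with a low value. They report only what shows in the picture. A call takes as long as a camera call.
- cams.spot_in(label, picture): "point" ([column, row] as shares, 0 to 1, of the picture: columns of its width, rows of its height, amid what is visible of it).
- cams.regions_of(label, picture): "pixels" (384x512 bool, what is visible of it) and "point" ([column, row] as shares, 0 to 1, of the picture: columns of its width, rows of its height, amid what is visible of it).
- cams.pinpoint(label, picture): "point" ([column, row] as shares, 0 to 1, of the picture: columns of its width, rows of its height: a listed point, or the origin of a listed thing).
The state is a dict: "time": time; "q": joint angles; "qd": joint speeds; "tau": joint torques, N m; "ee_pos": TCP position; "tool_rot": TCP orientation; "wrist_force": force on the tool from outside, world axes, zero at the start; "torque": the same for the moment, N m; "grip_width": finger opening in m; "grip_force": force on a finger pad.
Only numpy, scipy, OpenCV 4.12 (cv2) and the standard library are available. Lean on these libraries where they do the work, as an engineer would, in place of code of your own. Each camera call takes 0.05 s, during which the arm holds its last target. There are 200 camera calls.

TASK

Set the desk embosser to the square seal: push its selector knob down, turn it the shorter way round until the pointer is at the square sample block, and let it spring up locked in the notch there. Then push the embossing plunger gently down to its stop and let it come up again. Do not wrench the selector round while it is locked, and leave the other things on the desk where they are.

Things in the scene. Friction and masses are not known exactly. Their poses are not given: they have to be found in the camera images.
- embosser: Desk embosser, a grey machine 190 x 300 mm (x, y) with a flat deck 45 mm high, fixed to the desk. Origin: centre of its underside. The selector's axis stands at its x 0, y +55 mm; a housing 100 x 85 mm, 35 mm above the deck, carries the plunger at x +5, y -98 mm.
- home_station (a point): Home station, on the deck straight towards the embosser's -x from the selector's axis. Eight stations, 45 degrees apart, lie on a circle of 72 mm radius round that axis. Each bears a brass sample block 8 mm high: seven are round, 20 mm across, one is square.
- ring_centre (a point): Centre, at deck level, of the steel index ring round the knob (radius 38 to 50 mm, top 18 mm above the deck). It has a notch near each station, leaving the tooth about 2 degrees of play either way. A notch's centre may lie up to 9 degrees to either side of its station's centre, so it must be felt for with a slow turn to and fro, the knob held loosely so that it can rise. The home notch is wide.
- seal_square: The one square brass sample block, 20 x 20 x 8 mm, fixed on the deck at one of the six stations 45, 90 or 135 degrees either side of home (never home itself or the one straight across from home). Origin: centre of its underside, on the deck, 72 mm from the selector's axis.
- selector_grip (a point): Point on the selector's vertical axis to grip its bar at, 105 mm above the desk when up. The bar is grey, upright, 44 mm long, 12 mm thick, 34 mm tall (36 to 70 mm above the deck), on a round flange 68 mm across. The point's x axis lies along the bar, pointing away from the pointer; y points across the bar, the way the fingers close. It turns and sinks with the knob.
- pointer_tip (a point): Tip of the selector's pointer, a thin aluminium blade in line with the bar, 58 mm from the axis and 78 mm above the desk when the knob is up. Stands near the home station at the start.
- selector (a joint): Turn of the selector about the vertical, rad, positive counter-clockwise seen from above, 0 with the pointer at home; it has no stop and can be gripped anew at any angle, staying where it is left (friction about 0.06 N m).
- spindle (a joint): How far the knob is pushed down, m: 0 up, 0.011 at the bottom stop. A spring lifts it (about 5 N at the top, 11 N at the bottom). Up in a notch it is locked. It turns freely when pushed over 6 mm down (8 to 10 mm is good). Let go between notches it stays about 6 mm down, its tooth bearing on the ring, and springs up by itself when turned over a notch.
- tooth: The selector's locking tooth, a steel block 8 x 6 x 6 mm under the pointer, 42 mm from the axis; it touches only the index ring. Origin: on the selector's axis at deck level when the knob is up. The push of tooth against ring must stay below 25 N (about 1 N m of twist).
- plunger_top (a point): Centre of the top of the plunger's round black cap, 42 mm across, 120 mm above the desk when up. Push it straight down.
- plunger (a joint): How far the plunger is pushed down, m: 0 up, 0.016 at its stop; the spring takes about 3 N at the start and 11 N at the stop, and lifts it again by itself. More than 0.012 counts as pressed; the push must stay below 30 N.
- wood_stamp: Bystander: small wooden hand stamp, 66 mm tall, 38 mm across, in front of the embosser. Origin: centre of its underside.
- card_box: Bystander: wooden box of cards 70 x 100 x 45 mm behind the embosser. Origin: centre of its underside.
- paperweight: Bystander: brass paperweight, 68 mm across, 32 mm high, on the left. Origin: centre of its underside.
- pen_mug: Bystander: white mug, 95 mm tall, on the left. Origin: centre of its underside.
- stapler: Bystander: stapler 145 mm long on the right. Origin: centre of its underside.
- notebook: Bystander: blue notebook 150 x 210 x 18 mm on the right. Origin: centre of its underside.
- tape_dispenser: Bystander: grey tape dispenser 130 mm long, 75 mm high, on the right. Origin: centre of its underside.

How it is judged:
By the outcome, as a careful person would: the job done as asked, in the order asked, and still so for the second after the job is handed in, with the robot touching nothing.
It also fails if it takes over 72 s, if anything falls off the work surface, if the arm or the gripper's body presses on something with over 40 N, if the wrist force passes 120 N, or if a joint passes its speed limit or range.

## Working session

There is one attempt and no reset: what is moved stays moved. The work goes in short steps, Python scripts to look and compute and a tool call to move; the robot and the scene stay as the last step left them, time stands still between calls to the robot, and variables do not carry over. Pictures are saved under pics/ and viewed, at most 10 in all, crops included, and the job is handed in when it is done.

Besides the shell and the picture viewer there is one more tool, called after "Request:" in YAML: its name, and indented under it one key for each argument. send_rows: Moves the arm, as the interface text tells. Its arguments: {"type":"object","properties":{"steps":{"type":"array"}},"required":["steps"]}

```bash
mkdir -p pics; cat > h.py <<'E'
import numpy as np, cv2
from rig import bot, cams
from scipy.spatial.transform import Rotation as R
def w(p,pic,z):
    "pixel (share) -> world at height z"
    K=pic["K"];Rm=cv2.Rodrigues(np.array(pic["rvec"],float))[0];t=np.array(pic["tvec"],float).ravel()
    d=Rm.T@np.linalg.inv(K)@np.array([p[0]*512,p[1]*384,1]);c=-Rm.T@t
    return c+d*(z-c[2])/d[2]
E
python3 - <<'E'
from h import *
s=bot.observe();print(s)
for n in("top","scene"):
    p=cams.camera(n);cv2.imwrite(f"pics/{n}0.png",cv2.resize(p["image"],(800,600)))
    for l,z in(("embosser",0),("ring_centre",.045),("home_station",.045),("seal_square",.045),("selector_grip",.105),("pointer_tip",.078),("plunger_top",.12)):
        for r in cams.pinpoint(l,p)[:2]: print(n,l,round(r["score"],2),np.round(r["point"],3),np.round(w(r["point"],p,z),4))
E
```

```text
{'time': 0.0, 'q': array([ 9.07893383e-01,  1.59053443e-01,  1.59826091e+00,  3.36100940e-05,
        1.38619091e+00, -2.10080051e-01]), 'qd': array([ 0.00106508, -0.00036837,  0.00037136,  0.00189262, -0.00151825,
       -0.00072013]), 'tau': array([ 2.32428047e-04, -3.95989680e+01, -3.31429660e+01, -2.62901231e-04,
        8.32830177e-03,  4.00267510e-06]), 'ee_pos': array([0.25118309, 0.51655991, 0.23030007]), 'tool_rot': array([-4.19258063e-04,  2.24484927e-01,  9.74477092e-01, -8.59660125e-04]), 'wrist_force': array([0.29909906, 0.21776745, 0.04832092]), 'torque': array([-0.00308773, -0.01427187,  0.03226711]), 'grip_force': 0.0, 'grip_width': 0.08524813044062887}
top embosser 0.81 [0.555 0.461] [ 0.5808 -0.0943  0.    ]
top ring_centre 0.97 [0.524 0.474] [ 0.555  -0.0405  0.045 ]
top home_station 0.95 [0.531 0.53 ] [ 0.4856 -0.0507  0.045 ]
top seal_square 0.4 [0.567 0.504] [ 0.5165 -0.1101  0.045 ]
top seal_square 0.38 [0.534 0.531] [ 0.4843 -0.0564  0.045 ]
top selector_grip 0.84 [0.517 0.457] [ 0.5637 -0.0287  0.105 ]
top pointer_tip 0.86 [0.53  0.517] [ 0.4957 -0.0486  0.078 ]
top pointer_tip 0.51 [0.29  0.685] [0.301  0.3318 0.078 ]
top plunger_top 0.73 [0.61  0.405] [ 0.6222 -0.177   0.12  ]
top plunger_top 0.54 [0.53  0.531] [ 0.4723 -0.048   0.12  ]
scene embosser 0.88 [0.494 0.653] [ 0.5669 -0.09    0.    ]
scene ring_centre 0.81 [0.519 0.591] [ 0.5561 -0.0352  0.045 ]
scene home_station 0.56 [0.471 0.569] [ 0.4868 -0.0642  0.045 ]
scene seal_square 0.66 [0.744 0.453] [0.6205 0.3848 0.045 ]
scene selector_grip 0.97 [0.507 0.551] [ 0.5482 -0.0481  0.105 ]
scene pointer_tip 0.84 [0.477 0.544] [ 0.4909 -0.0546  0.078 ]
scene plunger_top 0.51 [0.449 0.653] [ 0.6124 -0.1939  0.12  ]
```

```bash
python3 - <<'E'
from h import *
a=cams.camera("top")["image"];b=cams.camera("scene")["image"]
cv2.imwrite("pics/a.png",np.vstack([cv2.resize(a[120:250,200:370],(680,520),interpolation=2)]))
cv2.imwrite("pics/b.png",cv2.resize(b,(800,600),interpolation=2))
E
```

```text
(no output)
```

View pics/a.png

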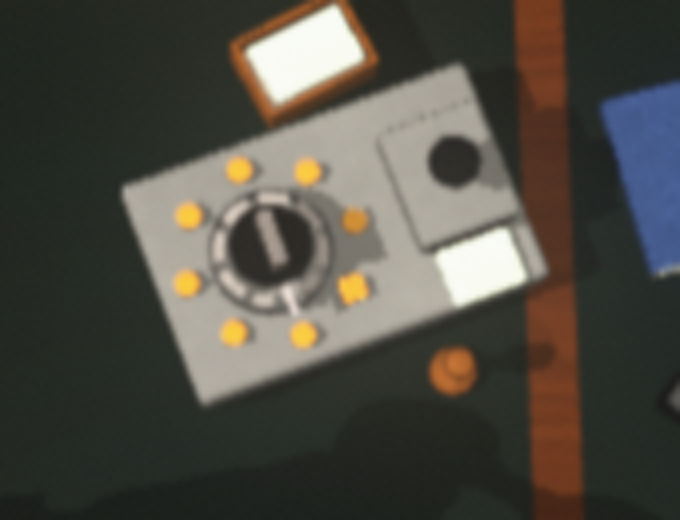

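View pics/b.png

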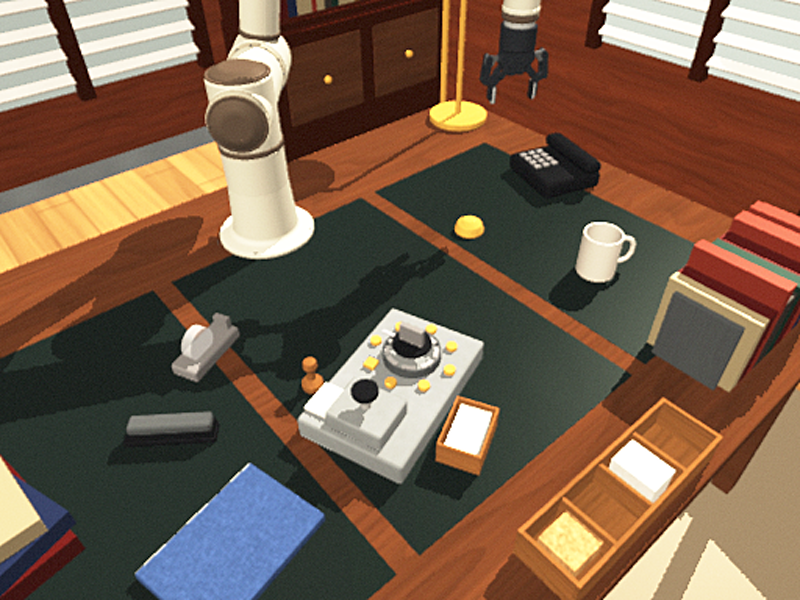

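```bash
python3 - <<'E'
from h import *
from scipy.optimize import least_squares
p=cams.camera("top");im=p["image"].astype(int)
m=((im[...,2]-im[...,0]>90)&(im[...,1]>100)).astype(np.uint8)
n,l,st,c=cv2.connectedComponentsWithStats(m)
P=[]
for i in range(1,n):
    if 15<st[i,4]<120:
        q=w([(c[i][0]+.5)/512,(c[i][1]+.5)/384],p,.050)
        if np.hypot(*(q[:2]-[.56,-.04]))<.1: P.append(q[:2]);print(st[i],q.round(4))
P=np.array(P)
f=lambda v:np.ravel(P-[v[0],v[1]]-.072*np.c_[np.cos(A:=(v[2]+np.round((np.arctan2(*(P-v[:2]).T[::-1])-v[2])/(np.pi/4))*np.pi/4)),np.sin(A)])
# initial yaw from home dir
r=least_squares(f,[.555,-.04,np.radians(18)])
th=r.x[2];print("axis",r.x[:2],"yaw",np.degrees(th),"res",np.abs(r.fun).max())
rot=np.array([[np.cos(th),-np.sin(th)],[np.sin(th),np.cos(th)]])
print("plunger",r.x[:2]+rot@[.005,-.153],"sq+45",r.x[:2]+rot@(.072*np.array([np.cos(np.radians(225)),np.sin(np.radians(225))])))
for L,z in(("plunger_top",.12),("selector_grip",.09),("seal_square",.053),("pointer_tip",.078)):
    for q in cams.regions_of(L,p)[:2]:
        rr,cc=np.nonzero(q["pixels"]);print(L,q["score"],len(rr),w([(cc.mean()+.5)/512,(rr.mean()+.5)/384],p,z).round(4))
Q=bot.observe();Rt=R.from_quat(Q["tool_rot"],scalar_first=True);print(Rt.as_matrix().round(3))
E
```

```text
[257 159   6   7  33] [ 0.6185 -0.0144  0.05  ]
[274 160   6   6  32] [ 0.6164 -0.0698  0.05  ]
[244 171   7   6  34] [0.5815 0.0266 0.05  ]
[286 172   6   6  27] [ 0.5761 -0.1066  0.05  ]
[244 188   6   6  32] [0.526  0.0277 0.05  ]
[285 188   7   8  43] [ 0.5208 -0.1042  0.05  ]
[255 200   7   7  35] [ 0.4856 -0.0086  0.05  ]
[273 200   6   7  33] [ 0.4831 -0.0641  0.05  ]
axis [ 0.55098772 -0.03918242] yaw 20.151300562633487 res 0.0007177402828695001
plunger [ 0.60839021 -0.18109421] sq+45 [ 0.52073163 -0.10451671]
selector_grip 0.76 349 [ 0.5481 -0.0386  0.09  ]
selector_grip 0.6 113 [ 0.6133 -0.1835  0.09  ]
seal_square 0.41 34 [ 0.5193 -0.1039  0.053 ]
pointer_tip 0.65 357 [ 0.5489 -0.0388  0.078 ]
[[-0.899  0.437 -0.   ]
 [ 0.437  0.899 -0.   ]
 [ 0.    -0.    -1.   ]]
```

Request:
send_rows:
  steps: [-0.0256,-0.0184,0,0,0,0,1,-0.0256,-0.0184,0,0,0,0,1,-0.0256,-0.0184,0,0,0,0,1,-0.0256,-0.0184,0,0,0,0,1,-0.0256,-0.0184,0,0,0,0,1,-0.0256,-0.0184,0,0,0,0,1,-0.0256,-0.0184,0,0,0,0,1,-0.0256,-0.0184,0,0,0,0,1,-0.0256,-0.0184,0,0,0,0,1,-0.0256,-0.0184,0,0,0,0,1]

```text
time: 1.98
ee_pos: [0.4018, 0.2382, 0.2315]
tool_rot: [0.0, 0.224, 0.974, 0.0]
wrist_force: [-0.2, 0.1, 0.0]
grip_width: 0.0854
grip_force: 0.0
```

Request:
send_rows:
  steps: [-0.0256,-0.0184,0,0,0,0,1,-0.0256,-0.0184,0,0,0,0,1,-0.0256,-0.0184,0,0,0,0,1,-0.0256,-0.0184,0,0,0,0,1,-0.0256,-0.0184,0,0,0,0,1,-0.0256,-0.0184,0,0,0,0,1,-0.0256,-0.0184,0,0,0,0,1,-0.0256,-0.0184,0,0,0,0,1,-0.0256,-0.0184,0,0,0,0,1,-0.0256,-0.0184,0,0,0,0,1]

```text
time: 2.82
ee_pos: [0.5515, -0.0394, 0.2314]
tool_rot: [0.0, 0.225, 0.974, 0.0]
wrist_force: [-0.0, 0.7, 1.5]
grip_width: 0.0854
grip_force: 0.0
```

Request:
send_rows:
  steps: [0,0,0,0,0,7,0.5,0,0,0,0,0,7,0.5,0,0,0,0,0,7,0.5,0,0,0,0,0,7,0.5,0,0,0,0,0,7,0.5,0,0,0,0,0,7,0.5,0,0,0,0,0,7,0.5,0,0,0,0,0,7,0.5,0,0,0,0,0,7,0.5,0,0,0,0,0,7,0.5]

```text
time: 3.65
ee_pos: [0.551, -0.0379, 0.2313]
tool_rot: [0.0, 0.745, 0.667, 0.0]
wrist_force: [0.1, 0.2, 0.2]
grip_width: 0.0427
grip_force: 0.0
```

Request:
send_rows:
  steps: [0,0,0,0,0,7,0.5,0,0,0,0,0,7,0.5,0,0,0,0,0,7,0.5,0,0,0,0,0,7,0.5,0,0,0,0,0,7,0.5,0,0,0,0,0,7,0.5,0,0,0,0,0,7,0.5,0,0,0,0,0,7,0.5,0,0,0,0,0,7,0.5,0,0,0,0,0,1,0.5]

```text
time: 4.48
ee_pos: [0.551, -0.0379, 0.2313]
tool_rot: [-0.0, 0.985, 0.172, -0.0]
wrist_force: [0.3, 0.5, -0.4]
grip_width: 0.0427
grip_force: 0.0
```

```bash
cat >> h.py <<'E'
def st():
    s=bot.observe();Rt=R.from_quat(s["tool_rot"],scalar_first=True).as_matrix()
    print("t",round(s["time"],2),"p",s["ee_pos"].round(4),"ydir",round(np.degrees(np.arctan2(Rt[1,1],Rt[0,1])),2),"zax",Rt[:,2].round(3),"q6",round(s["q"][5],2),"F",s["wrist_force"].round(2),"T",s["torque"].round(3),"w",round(s["grip_width"],4),"gf",s["grip_force"])
    return s,Rt
def wpix(pt,p,s,Rt):
    "world point -> wrist pixel"
    T=p["tool_from_camera"];c=np.linalg.inv(T)@np.r_[Rt.T@(np.array(pt)-s["ee_pos"]),1]
    th=np.arctan2(np.hypot(c[0],c[1]),c[2]);u=c[:2]/np.hypot(c[0],c[1])*th
    return p["K"][0,0]*u[0]+p["K"][0,2],p["K"][1,1]*u[1]+p["K"][1,2]
def polar(p,s,Rt,z,C,name,r0=.03,r1=.085):
    "unwrap: rows radius, columns world angle"
    A=np.radians(np.arange(180,300,.2));RR=np.linspace(r1,r0,220)
    mx=np.zeros((220,len(A)),np.float32);my=mx.copy()
    for i,r in enumerate(RR):
        for j,a in enumerate(A): mx[i,j],my[i,j]=wpix([C[0]+r*np.cos(a),C[1]+r*np.sin(a),z],p,s,Rt)
    o=cv2.remap(p["image"],mx,my,1);cv2.imwrite(name,o);return o
E
python3 - <<'E'
from h import *
s,Rt=st();p=cams.camera("wrist");C=(.551,-.0392)
o=polar(p,s,Rt,.063,C,"pics/pol.png")
cv2.imwrite("pics/w1.png",np.vstack([cv2.resize(p["image"],(500,375)),cv2.resize(o,(500,220))]))
for L in("selector_grip","pointer_tip","ring_centre","seal_square"):
    for q in cams.pinpoint(L,p)[:1]:print(L,q["score"],np.array(q["point"])*[512,384])
print(wpix((*C,.105),p,s,Rt))
E
```

```text
t 4.48 p [ 0.551  -0.0379  0.2313] ydir -70.15 zax [-0.  0. -1.] q6 0.94 F [ 0.3   0.49 -0.43] T [ 0.033  0.018 -0.001] w 0.0427 gf 0.0
selector_grip 0.55 [258.9184 178.7136]
pointer_tip 0.61 [258.4064 225.1008]
seal_square 0.76 [300.5952 210.0864]
(np.float64(255.0596517950389), np.float64(181.0591858753601))
```

View pics/w1.png

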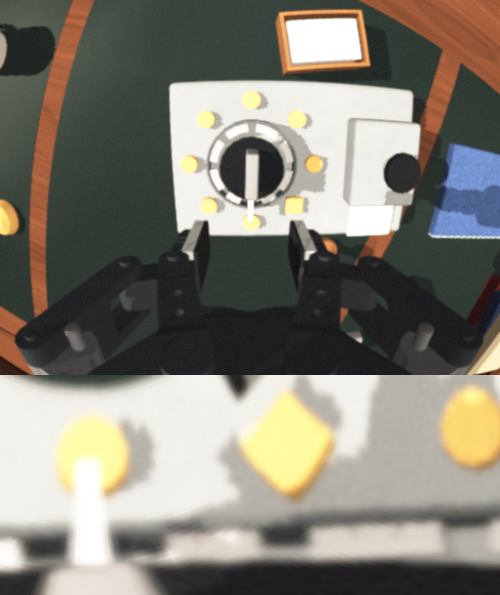

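```bash
cat >> h.py <<'E'
def wray(px,p,s,Rt,z):
    K=p["K"];x=(px[0]-K[0,2])/K[0,0];y=(px[1]-K[1,2])/K[1,1];th=np.hypot(x,y)
    T=np.array(p["tool_from_camera"]);d=np.array([x/th*np.sin(th),y/th*np.sin(th),np.cos(th)])
    d=Rt@T[:3,:3]@d;c=Rt@T[:3,3]+s["ee_pos"];return c+d*(z-c[2])/d[2]
E
python3 - <<'E'
from h import *
from scipy.optimize import least_squares
s,Rt=st();p=cams.camera("wrist");im=p["image"].astype(int)
m=((im[...,2]-im[...,0]>80)&(im[...,1]>130)).astype(np.uint8)
n,l,S,c=cv2.connectedComponentsWithStats(m);P=[]
for i in range(1,n):
    if 40<S[i,4]:
        q=wray(c[i],p,s,Rt,.051)[:2]
        if .06<np.hypot(*(q-[.551,-.039]))<.085:P.append(q);print(S[i,4],q.round(4))
P=np.array(P)
def f(v):
    a=np.arctan2(P[:,1]-v[1],P[:,0]-v[0]);A=v[2]+np.round((a-v[2])/(np.pi/4))*np.pi/4
    return np.ravel(P-v[:2]-.072*np.c_[np.cos(A),np.sin(A)])
r=least_squares(f,[.551,-.039,.35]);C=r.x[:2]
print("axis",C,"yaw",np.degrees(r.x[2]),np.abs(r.fun).max())
o=polar(p,s,Rt,.063,C,"pics/pol.png")
o2=polar(p,s,Rt,.053,C,"pics/pol2.png")
o3=polar(p,s,Rt,.115,C,"pics/pol3.png",0,.07)
cv2.imwrite("pics/p2.png",np.vstack([o,o2[:120],o3]))
E
```

```text
t 4.73 p [ 0.551  -0.0379  0.2313] ydir -69.82 zax [ 0. -0. -1.] q6 0.93 F [ 0.62 -0.04 -0.65] T [-0.018  0.034 -0.023] w 0.0427 gf 0.0
113 [ 0.6229 -0.0195]
190 [0.5847 0.0229]
206 [ 0.6193 -0.0719]
209 [0.53   0.0259]
244 [ 0.5784 -0.1083]
193 [ 0.4899 -0.0107]
287 [ 0.5242 -0.1053]
135 [ 0.4862 -0.0671]
axis [ 0.55444168 -0.04174754] yaw 19.60975385444626 0.0019481998727742048
```

View pics/p2.png

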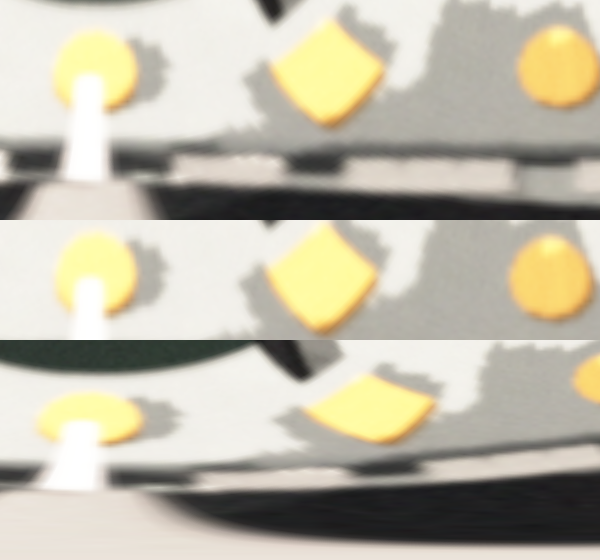

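Request:
send_rows:
  steps: [0.0005,0.003,0.014,0,0,0,0.5,0,0,0.02,0,0,0,0.45,0,0,0.02,0,0,0,0.45,0,0,0.02,0,0,0,0.45,0,0,0.02,0,0,0,0.45,0,0,0.02,0,0,0,0.45,0,0,0.015,0,0,0,0.45,0,0,0.01,0,0,0,0.45,0,0,0.005,0,0,0,0.45,0,0,0,0,0,0,0.45]

```text
time: 5.62
ee_pos: [0.5519, -0.0404, 0.0864]
tool_rot: [-0.0, 0.985, 0.174, -0.001]
wrist_force: [-0.6, -0.1, 0.3]
grip_width: 0.0385
grip_force: 0.0
```

```bash
python3 - <<'E'
from h import *
s,Rt=st();p=cams.camera("wrist")
cv2.imwrite("pics/w2.png",cv2.resize(p["image"],(768,576)))
print(wpix(s["ee_pos"],p,s,Rt))
E
```

```text
t 5.62 p [ 0.5519 -0.0404  0.0864] ydir -69.92 zax [-0.002  0.    -1.   ] q6 0.93 F [-0.59 -0.13  0.35] T [0.017 0.071 0.015] w 0.0385 gf 0.0
(np.float64(252.6644919148274), np.float64(239.08706995003908))
```

View pics/w2.png

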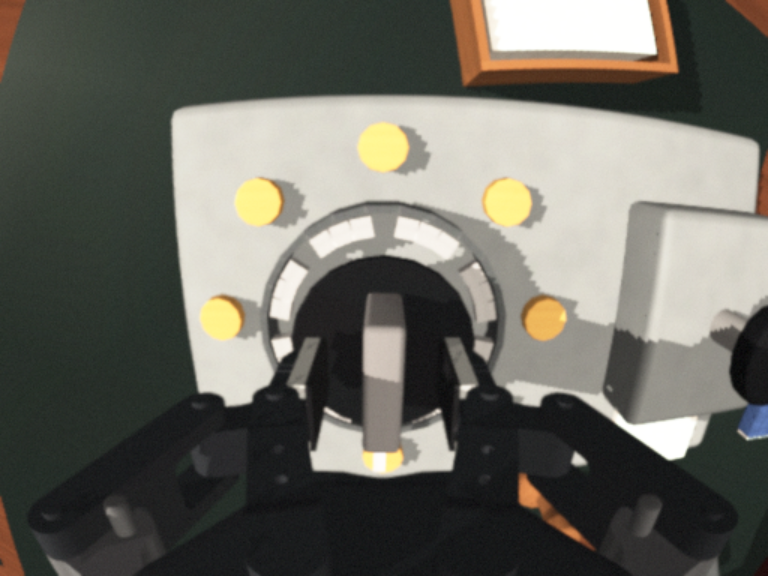

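Request:
send_rows:
  steps: [0,0,0,0,0,0,0.25,0,0,0,0,0,0,0.2,0,0,0,0,0,0,0.16,0,0,0,0,0,0,0.12,0,0,0,0,0,0,0.05,0,0,0,0,0,0,0,0,0,0,0,0,0,0,0,0,0,0,0,0,0,0,0,0,0,0,0,0,0,0,0,0,0,0,0]

```text
time: 6.5
ee_pos: [0.553, -0.0403, 0.0881]
tool_rot: [-0.0, 0.985, 0.174, 0.001]
wrist_force: [-1.1, 3.4, 6.2]
grip_width: 0.0112
grip_force: 59.6
```

```bash
python3 -c "
from h import *
st()"
```

```text
t 6.5 p [ 0.553  -0.0403  0.0881] ydir -69.94 zax [ 0.001  0.    -1.   ] q6 0.93 F [-1.13  3.37  6.2 ] T [0.448 0.149 0.002] w 0.0112 gf 59.60856378078461
```

Request:
send_rows:
  steps: [0,0,0.0015,0,0,0,0,0,0,0.0015,0,0,0,0,0,0,0.0015,0,0,0,0,0,0,0.0015,0,0,0,0,0,0,0.0015,0,0,0,0,0,0,0.0005,0,0,0,0,0,0,0,0,0,0,0,0,0,0,0,0,0,0,0,0,0,0,0,0,0,0,0,0,0,0,0,0]

```text
time: 7.33
ee_pos: [0.5531, -0.0403, 0.0807]
tool_rot: [-0.0, 0.985, 0.174, 0.001]
wrist_force: [-3.4, 2.6, 9.6]
grip_width: 0.0108
grip_force: 60.4
```

```bash
python3 -c "
from h import *
s,Rt=st();p=cams.camera('wrist');cv2.imwrite('pics/w3.png',p['image'])"
```

```text
t 7.33 p [ 0.5531 -0.0403  0.0807] ydir -69.94 zax [ 0.001  0.    -1.   ] q6 0.93 F [-3.43  2.62  9.65] T [ 0.605  0.616 -0.077] w 0.0108 gf 60.37294328212738
```

Request:
send_rows:
  steps: [0,0,0.0005,0,0,0,0,0,0,0,0,0,-1,0,0,0,0,0,0,-1,0,0,0,0,0,0,-1,0,0,0,0,0,0,-1,0,0,0,0,0,0,-1,0,0,0,0,0,0,-1,0,0,0,0,0,0,-1,0,0,0,0,0,0,-1,0,0,0,0,0,0,0,0]

```text
time: 8.22
ee_pos: [0.5532, -0.0404, 0.0803]
tool_rot: [0.0, 0.97, 0.243, 0.001]
wrist_force: [-3.2, 2.8, 9.2]
grip_width: 0.0114
grip_force: 60.4
```

```bash
python3 -c "
from h import *
st()"
```

```text
t 8.22 p [ 0.5532 -0.0404  0.0803] ydir -61.9 zax [ 0.001  0.    -1.   ] q6 0.79 F [-3.15  2.84  9.23] T [ 0.51   0.551 -0.018] w 0.0114 gf 60.44789135456085
```

Request:
send_rows:
  steps: [0,0,0,0,0,-1,0,0,0,0,0,0,-2,0,0,0,0,0,0,-2,0,0,0,0,0,0,-2,0,0,0,0,0,0,-2,0,0,0,0,0,0,-2,0,0,0,0,0,0,-2,0,0,0,0,0,0,-2,0,0,0,0,0,0,-2,0,0,0,0,0,0,-1,0]

```text
time: 9.05
ee_pos: [0.5533, -0.0406, 0.0804]
tool_rot: [0.0, 0.92, 0.392, 0.001]
wrist_force: [-3.5, 2.1, 9.6]
grip_width: 0.0106
grip_force: 60.5
```

```bash
python3 -c "
from h import *
s,Rt=st();p=cams.camera('wrist');cv2.imwrite('pics/w4.png',np.hstack([cv2.resize(cv2.imread('pics/w3.png')[100:384],(400,222)),cv2.resize(p['image'][100:384],(400,222))]))"
```

```text
t 9.05 p [ 0.5533 -0.0406  0.0804] ydir -43.85 zax [ 0.002 -0.    -1.   ] q6 0.47 F [-3.49  2.1   9.61] T [ 0.477  0.584 -0.026] w 0.0106 gf 60.53709626197815
```

Request:
send_rows:
  steps: [0,0,0,0,0,0,0.1,0,0,0,0,0,0,0.14,0,0,0,0,0,0,0.16,0,0,0,0,0,0,0.17,0,0,0,0,0,0,0.17,0,0,0,0,0,0,0.17,0,0,-0.003,0,0,0,0.17,0,0,-0.003,0,0,0,0.17,0,0,-0.003,0,0,0,0.17,0,0,0,0,0,0,0.17]

```text
time: 9.93
ee_pos: [0.5531, -0.0407, 0.0888]
tool_rot: [0.001, 0.92, 0.391, 0.001]
wrist_force: [-0.2, 0.3, -0.8]
grip_width: 0.0145
grip_force: 0.0
```

```bash
python3 -c "
from h import *
s,Rt=st();p=cams.camera('wrist');cv2.imwrite('pics/w5.png',np.vstack([cv2.imread('pics/w4.png'),cv2.resize(p['image'][100:384],(800,378),dst=None)[:, :800]]))"
```

```text
t 9.93 p [ 0.5531 -0.0407  0.0888] ydir -43.94 zax [ 0.002 -0.    -1.   ] q6 0.48 F [-0.22  0.31 -0.81] T [-0.023 -0.003 -0.04 ] w 0.0145 gf 0.0
```

View pics/w5.png

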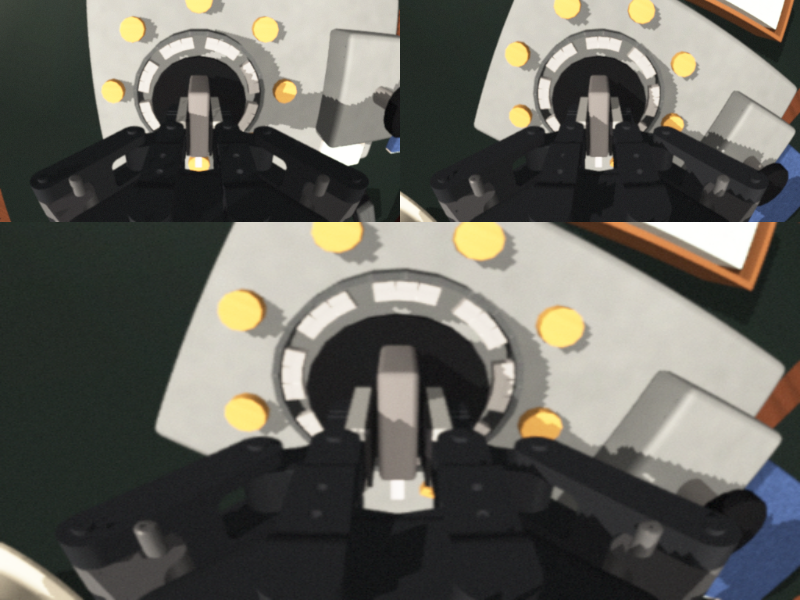

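Request:
send_rows:
  steps: [0,0,0,0,0,-2,0.17,0,0,0,0,0,-2,0.17,0,0,0,0,0,-2,0.17,0,0,0,0,0,-2,0.17,0,0,0,0,0,-2,0.17,0,0,0,0,0,-2,0.17,0,0,0,0,0,-2,0.17,0,0,0,0,0,-2,0.17,0,0,0,0,0,-1,0.17,0,0,0,0,0,0,0.17]

```text
time: 10.82
ee_pos: [0.5526, -0.0409, 0.0879]
tool_rot: [0.0, 0.852, 0.523, 0.0]
wrist_force: [0.6, -1.2, -0.6]
grip_width: 0.0146
grip_force: 6.4
```

```bash
cat >> h.py <<'E'
def look(name):
    s,Rt=st();p=cams.camera("wrist");im=p["image"]
    a,b=[np.array(wpix([*s["ee_pos"][:2],z],p,s,Rt)) for z in(.112,.103)];print("bar top px",a,b)
    cv2.imwrite(name,im)
    # bar angle/height from z map
    z=p["z_map"];c=tuple(np.round(a).astype(int));print("z",z[c[1]-12:c[1]+4:3,c[0]].round(4),z[c[1]-12,c[0]-8:c[0]+9:2].round(4))
    return s,Rt,p
E
python3 -c "
from h import *
s,Rt,p=look('pics/w6.png');cv2.imwrite('pics/w6b.png',cv2.resize(p['image'][180:330,170:340],(340,300)))
T=np.array(p['tool_from_camera']);v,u=np.mgrid[140:330,160:350];Z=p['z_map'][v,u]
K=p['K'];x=(u-K[0,2])/K[0,0];y=(v-K[1,2])/K[1,1];th=np.hypot(x,y)+1e-9
g=np.stack([x/th*np.tan(th),y/th*np.tan(th),np.ones_like(th)],-1)*Z[...,None]
W=(g@T[:3,:3].T+T[:3,3])@Rt.T+s['ee_pos']
d=W-[.553,-.0405,0];r=np.hypot(d[...,0],d[...,1])
m=(Z>0)&(r<.024)&(W[...,2]>.1)&(W[...,2]<.125)
q=d[m];print(m.sum(),np.histogram(q[:,2],12))
"
```

```text
t 10.82 p [ 0.5526 -0.0409  0.0879] ydir -26.95 zax [ 0.    -0.001 -1.   ] q6 0.18 F [ 0.63 -1.24 -0.59] T [-0.281 -0.081 -0.171] w 0.0146 gf 6.430746938567609
bar top px [253.63332988 260.6180418 ] [253.68882894 251.47664067]
z [0.1332 0.1349 0.1348 0.1348 0.1352 0.1356] [0.134  0.1336 0.1339 0.1336 0.1332 0.1323 0.1331 0.1328 0.1323]
3837 (array([ 130,  160,  165,  277, 1833,  431,  136,  158,  123,  100,  110,
        214]), array([0.10001133, 0.10209352, 0.10417571, 0.1062579 , 0.10834009,
       0.11042229, 0.11250448, 0.11458667, 0.11666886, 0.11875105,
       0.12083324, 0.12291543, 0.12499763]))
```

```bash
cat >> h.py <<'E'
def knob():
    s,Rt=st();p=cams.camera("wrist")
    T=np.array(p['tool_from_camera']);v,u=np.mgrid[100:330,160:350];Z=p['z_map'][v,u]
    K=p['K'];x=(u-K[0,2])/K[0,0];y=(v-K[1,2])/K[1,1];th=np.hypot(x,y)+1e-9
    g=np.stack([x/th*np.tan(th),y/th*np.tan(th),np.ones_like(th)],-1)*Z[...,None]
    W=(g@T[:3,:3].T+T[:3,3])@Rt.T+s['ee_pos'];d=W-[.553,-.0405,0]
    b=np.degrees(np.arctan2(Rt[1,1],Rt[0,1]))+90;e=np.array([np.cos(np.radians(b)),np.sin(np.radians(b))])
    al=d[...,:2]@e;ac=d[...,:2]@[-e[1],e[0]]
    m=(Z>0)&(al>.0)&(al<.022)&(abs(ac)<.0075)&(W[...,2]>.1)&(W[...,2]<.12)
    h=np.median(W[...,2][m]);m&=abs(W[...,2]-h)<.0015
    k=np.polyfit(al[m],ac[m],1);print("bar top",h.round(4),"n",m.sum(),"grip dir",b.round(2),"bar rel",np.degrees(np.arctan(k[0])).round(2))
    return s,Rt,p
E
python3 -c "
from h import *
knob()"
```

```text
t 10.87 p [ 0.5526 -0.0408  0.0878] ydir -26.99 zax [ 0.    -0.001 -1.   ] q6 0.18 F [ 0.55 -1.93 -0.32] T [-0.351 -0.075 -0.178] w 0.0147 gf 6.200303393416107
bar top 0.1097 n 1091 grip dir 63.01 bar rel -5.71
```

Request:
send_rows:
  steps: [0,0,0,0,0,-0.3,0.17,0,0,0,0,0,-0.3,0.17,0,0,0,0,0,-0.3,0.17,0,0,0,0,0,-0.3,0.17,0,0,0,0,0,-0.3,0.17,0,0,0,0,0,-0.3,0.17,0,0,0,0,0,-0.3,0.17,0,0,0,0,0,0,0.17,0,0,0,0,0,0,0.17,0,0,0,0,0,0,0.17]

```text
time: 11.75
ee_pos: [0.5526, -0.0406, 0.0879]
tool_rot: [0.0, 0.843, 0.538, 0.0]
wrist_force: [0.7, -2.9, -0.6]
grip_width: 0.0144
grip_force: 6.7
```

```bash
python3 -c "
from h import *
knob()"
```

```text
t 11.75 p [ 0.5526 -0.0406  0.0879] ydir -24.84 zax [ 0. -0. -1.] q6 0.14 F [ 0.74 -2.91 -0.55] T [-0.608 -0.098 -0.189] w 0.0144 gf 6.651794623903697
bar top 0.1098 n 1091 grip dir 65.16 bar rel -5.02
```

Request:
send_rows:
  steps: [0,0,0,0,0,-0.3,0.17,0,0,0,0,0,-0.3,0.17,0,0,0,0,0,-0.3,0.17,0,0,0,0,0,-0.3,0.17,0,0,0,0,0,-0.3,0.17,0,0,0,0,0,-0.3,0.17,0,0,0,0,0,-0.3,0.17,0,0,0,0,0,0,0.17,0,0,0,0,0,0,0.17,0,0,0,0,0,0,0.17]

```text
time: 12.63
ee_pos: [0.5526, -0.0406, 0.0879]
tool_rot: [0.0, 0.833, 0.554, 0.0]
wrist_force: [1.4, -3.0, 1.1]
grip_width: 0.014
grip_force: 8.2
```

```bash
python3 -c "
from h import *
knob()"
```

```text
t 12.63 p [ 0.5526 -0.0406  0.0879] ydir -22.75 zax [ 0. -0. -1.] q6 0.11 F [ 1.35 -3.03  1.07] T [-0.63  -0.257 -0.186] w 0.014 gf 8.232907023921143
bar top 0.1098 n 1072 grip dir 67.25 bar rel -4.92
```

Request:
send_rows:
  steps: [0,0,0,0,0,-0.3,0.17,0,0,0,0,0,-0.3,0.17,0,0,0,0,0,-0.3,0.17,0,0,0,0,0,-0.3,0.17,0,0,0,0,0,-0.3,0.17,0,0,0,0,0,-0.3,0.17,0,0,0,0,0,-0.3,0.17,0,0,0,0,0,0,0.17,0,0,0,0,0,0,0.17,0,0,0,0,0,0,0.17]

```text
time: 13.52
ee_pos: [0.5529, -0.0403, 0.0881]
tool_rot: [0.0, 0.822, 0.569, 0.001]
wrist_force: [3.5, -1.4, 2.0]
grip_width: 0.0147
grip_force: 1.6
```

```bash
python3 -c "
from h import *
knob()"
```

```text
t 13.52 p [ 0.5529 -0.0403  0.0881] ydir -20.63 zax [ 0.001  0.    -1.   ] q6 0.07 F [ 3.47 -1.38  2.03] T [-0.244 -0.477 -0.051] w 0.0147 gf 1.6420100152026862
bar top 0.1149 n 1165 grip dir 69.37 bar rel -4.25
```

Request:
send_rows:
  steps: [0,0,0,0,0,1,0.2,0,0,0,0,0,1,0.25,0,0,0,0,0,1,0.3,0,0,0,0,0,0,0.35,0,0,0,0,0,0,0.4,0,0,-0.01,0,0,0,0.4,0,0,-0.02,0,0,0,0.4,0,0,-0.03,0,0,0,0.4,0,0,-0.03,0,0,0,0.4,0,0,-0.03,0,0,0,0.4]

```text
time: 14.4
ee_pos: [0.5521, -0.0404, 0.2098]
tool_rot: [-0.0, 0.837, 0.547, -0.0]
wrist_force: [1.0, -0.3, -0.0]
grip_width: 0.0344
grip_force: 0.0
```

```bash
python3 -c "
from h import *
s,Rt=st();p=cams.camera('wrist');cv2.imwrite('pics/w7.png',cv2.resize(p['image'][90:290,150:420],(800,592)))
for z in(.12,): 
  for q in cams.pinpoint('plunger_top',p)[:2]: print(q['score'],wray(np.array(q['point'])*[512,384],p,s,Rt,.12))
  for q in cams.regions_of('plunger_top',p)[:2]: print(q['score'],q['pixels'].sum(),wray(np.array(q['point'])*[512,384],p,s,Rt,.12))
"
```

```text
t 14.4 p [ 0.5521 -0.0404  0.2098] ydir -23.64 zax [-0.  0. -1.] q6 0.12 F [ 0.97 -0.33 -0.05] T [-0.015  0.002 -0.03 ] w 0.0344 gf 0.0
```

View pics/w7.png

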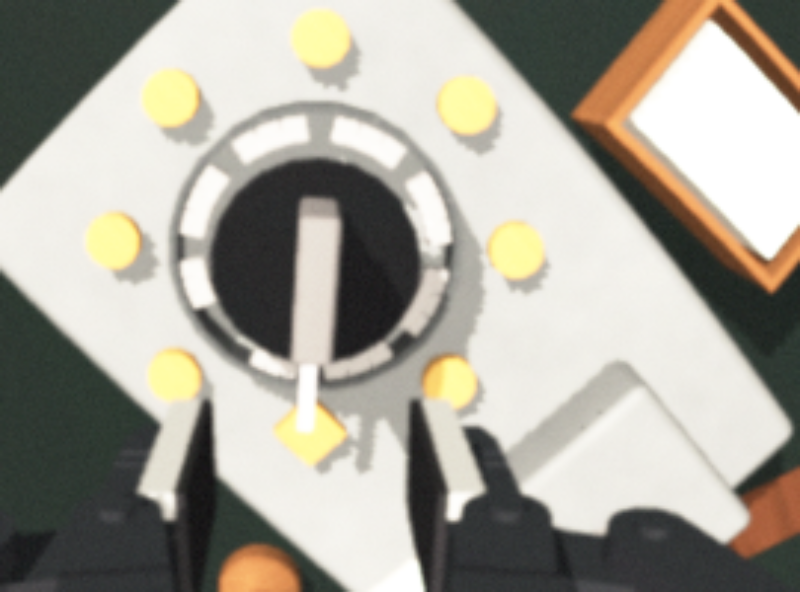

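Request:
send_rows:
  steps: [-0.0107,0.0109,0,0,0,0,0.2,-0.0214,0.0218,0,0,0,0,0,-0.0214,0.0218,0,0,0,0,0,-0.0214,0.0218,0,0,0,0,0,-0.0214,0.0218,0,0,0,0,0,-0.0106,0.0108,0,0,0,0,0,0,0,0,0,0,0,0,0,0,0,0,0,0,0,0,0,0,0,0,0,0,0,0,0,0,0,0,0]

```text
time: 15.38
ee_pos: [0.6088, -0.181, 0.2071]
tool_rot: [-0.001, 0.837, 0.548, -0.0]
wrist_force: [-0.5, 1.1, 0.9]
grip_width: -0.0001
grip_force: 0.0
```

```bash
python3 -c "
from h import *
s,Rt=st();p=cams.camera('wrist');im=p['image'].copy();a=wpix([*s['ee_pos'][:2],.12],p,s,Rt);print(a)
cv2.circle(im,tuple(int(round(v)) for v in a),2,(0,0,255),1)
t=cams.camera('top');cv2.imwrite('pics/w8.png',cv2.resize(im[100:340,100:420],(800,600)))
for L in('plunger_top','embosser'):
  for q in cams.pinpoint(L,p)[:2]: print(L,q['score'],wray(np.array(q['point'])*[512,384],p,s,Rt,.12))
"
```

```text
t 15.38 p [ 0.6088 -0.181   0.2071] ydir -23.58 zax [-0.001  0.001 -1.   ] q6 -0.07 F [-0.48  1.1   0.9 ] T [-0.033 -0.011  0.039] w -0.0001 gf 0.0
(np.float64(254.35204192320757), np.float64(191.94791123338004))
plunger_top 0.74 [ 0.60880748 -0.18417063  0.12      ]
plunger_top 0.48 [ 0.52095969 -0.16705125  0.12      ]
embosser 0.68 [ 0.59239217 -0.10461322  0.12      ]
```

View pics/w8.png

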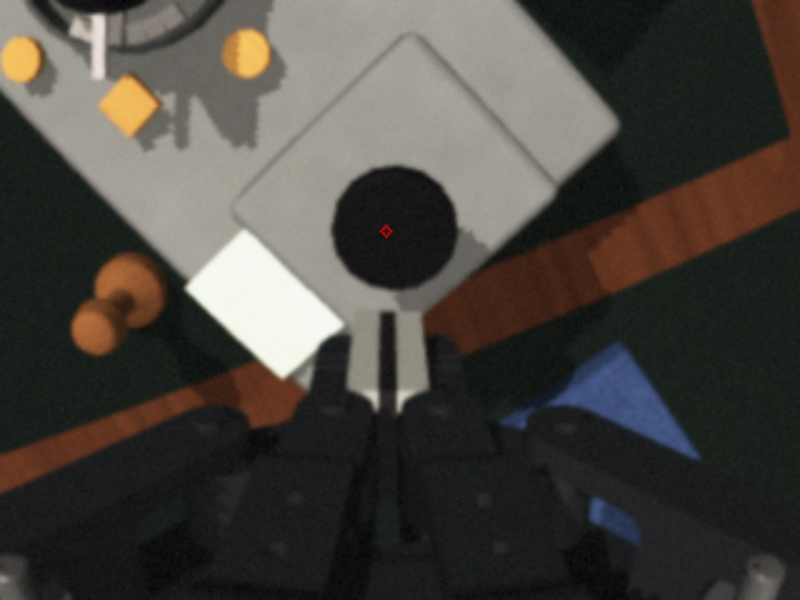

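Request:
send_rows:
  steps: [-0.001,0.0015,0.01,0,0,0,0,0,0,0.015,0,0,0,0,0,0,0.015,0,0,0,0,0,0,0.015,0,0,0,0,0,0,0.012,0,0,0,0,0,0,0.008,0,0,0,0,0,0,0.004,0,0,0,0,0,0,0.002,0,0,0,0,0,0,0.002,0,0,0,0,0,0,0,0,0,0,0]

```text
time: 16.42
ee_pos: [0.6107, -0.1838, 0.1252]
tool_rot: [0.0, 0.837, 0.547, 0.0]
wrist_force: [0.5, 0.3, 0.2]
grip_width: -0.0001
grip_force: 0.0
```

Request:
send_rows:
  steps: [0,0,0.0015,0,0,0,0,0,0,0.0015,0,0,0,0,0,0,0.0015,0,0,0,0,0,0,0.0015,0,0,0,0,0,0,0.0015,0,0,0,0,0,0,0.0015,0,0,0,0,0,0,0.0015,0,0,0,0,0,0,0.0015,0,0,0,0,0,0,0,0,0,0,0,0,0,0,0,0,0,0]

```text
time: 17.25
ee_pos: [0.6106, -0.1838, 0.1135]
tool_rot: [0.0, 0.837, 0.547, 0.0]
wrist_force: [-2.2, 1.7, 6.2]
grip_width: -0.0
grip_force: 3.0
```

Request:
send_rows:
  steps: [0,0,0.001,0,0,0,0,0,0,0.001,0,0,0,0,0,0,0.001,0,0,0,0,0,0,0.001,0,0,0,0,0,0,0.001,0,0,0,0,0,0,0.001,0,0,0,0,0,0,0.001,0,0,0,0,0,0,0.001,0,0,0,0,0,0,0,0,0,0,0,0,0,0,0,0,0,0]

```text
time: 18.08
ee_pos: [0.6107, -0.1838, 0.1062]
tool_rot: [0.0, 0.837, 0.547, 0.0]
wrist_force: [-3.9, 2.8, 10.4]
grip_width: -0.0001
grip_force: 4.9
```

Request:
send_rows:
  steps: [0,0,0.0003,0,0,0,0,0,0,0.0003,0,0,0,0,0,0,0.0003,0,0,0,0,0,0,0.0003,0,0,0,0,0,0,0.0003,0,0,0,0,0,0,0,0,0,0,0,0,0,0,0,0,0,0,0,0,0,0,0,0,0,0,0,0,0,0,0,0,0,0,0,0,0,0,0]

```text
time: 18.92
ee_pos: [0.6106, -0.1838, 0.1049]
tool_rot: [0.0, 0.837, 0.547, 0.0]
wrist_force: [-5.2, 1.7, 10.0]
grip_width: -0.0001
grip_force: 5.2
```

Nearly there; feel for the stop.

Request:
send_rows:
  steps: [0,0,0.0003,0,0,0,0,0,0,0.0003,0,0,0,0,0,0,0.0003,0,0,0,0,0,0,0.0003,0,0,0,0,0,0,0,0,0,0,0,0,0,0,0,0,0,0,0,0,0,0,0,0,0,0,0,0,0,0,0,0,0,0,0,0,0,0,0,0,0,0,0,0,0,0]

```text
time: 19.75
ee_pos: [0.6106, -0.1838, 0.104]
tool_rot: [0.0, 0.837, 0.547, 0.0]
wrist_force: [-5.5, 1.5, 11.5]
grip_width: -0.0
grip_force: 6.0
```

Request:
send_rows:
  steps: [0,0,0.0002,0,0,0,0,0,0,0.0002,0,0,0,0,0,0,0.0002,0,0,0,0,0,0,0,0,0,0,0,0,0,0,0,0,0,0,0,0,0,0,0,0,0,0,0,0,0,0,0,0,0,0,0,0,0,0,0,0,0,0,0,0,0,0,0,0,0,0,0,0,0]

```text
time: 20.58
ee_pos: [0.6107, -0.1838, 0.104]
tool_rot: [0.0, 0.837, 0.547, 0.0]
wrist_force: [-5.5, 2.7, 14.9]
grip_width: -0.0
grip_force: 7.4
```

The tool stopped moving while the force rose to 15 N, so the plunger is at its stop. Release upward.

Request:
send_rows:
  steps: [0,0,-0.002,0,0,0,0,0,0,-0.002,0,0,0,0,0,0,-0.003,0,0,0,0,0,0,-0.003,0,0,0,0,0,0,-0.004,0,0,0,0,0,0,-0.006,0,0,0,0,0,0,-0.015,0,0,0,0,0,0,-0.03,0,0,0,0,0,0,-0.03,0,0,0,0,0,0,-0.02,0,0,0,0]

```text
time: 21.42
ee_pos: [0.6109, -0.1839, 0.2191]
tool_rot: [0.001, 0.837, 0.547, 0.001]
wrist_force: [0.6, -0.4, 0.7]
grip_width: 0.0
grip_force: 0.0
```

```bash
python3 -c "
from h import *
s,Rt=st();p=cams.camera('wrist');t=cams.camera('scene')
cv2.imwrite('pics/w9.png',np.hstack([cv2.resize(p['image'][60:340,60:420],(400,312)),cv2.resize(t['image'][150:330,150:400],(400,312))]))
"
```

```text
t 21.42 p [ 0.6109 -0.1839  0.2191] ydir -23.64 zax [ 0.002 -0.001 -1.   ] q6 -0.07 F [ 0.56 -0.35  0.69] T [-0.047 -0.007  0.009] w 0.0 gf 0.0
```

View pics/w9.png

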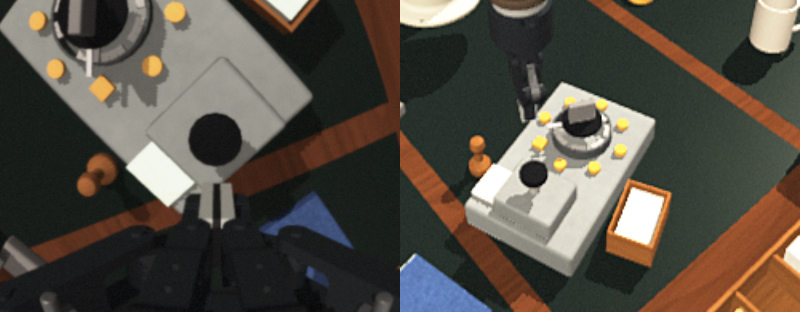

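```bash
python3 -c "
from h import *
print(bot.job_done())"
```

```text
the job is handed in; nothing more can be done
None
```

The embosser is set to the square seal: the knob turned 45° counter-clockwise and sprang up locked in the notch there. The plunger was pushed to its stop at about 15 N and released. The job was handed in at about 21.5 s, and no verdict came back.

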